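# Snap a bearing dust cap home in a banding wheel's hub

### The job

The banding wheel's head lies face down on the bench, and the dust cap is only started in the recess of its hub. Pick up the turned wooden pusher, press the cap straight down with it until it has snapped fully home and level beneath the spring balls, then stand the pusher upright on the bench again. Touch the cap only with the pusher, and leave the pedestal, the little vase and the wooden rib where they are.

Things in the scene. Friction and masses are not known exactly. Their poses are not given: they have to be found in the camera images.
- seat (a point): Centre of the round recess's floor in the wheel head's hub, 32 mm above the bench; z up. The recess is 58 mm across, 18 mm deep. Four spring-loaded steel balls (8 mm) peep 3.5 mm out of its wall, evenly spaced, centred 11 mm above this point, leaving 51 mm between opposite tips.
- head: The wheel head, face down, fixed on the bench: an aluminium disc 200 mm across, 10 mm thick, with six low ribs (top 20 mm above the bench) and in its middle an upright round hub, 80 mm across, its lip 50 mm above the bench. Origin: centre of the underside, on the bench; z up.
- cap_top (a point): Centre of the flat top of the loose dust cap, a dark steel disc 56 mm across, 8 mm thick; z up. At first it rests on the balls, top 21 mm above the recess floor (3 mm proud of the hub's lip). Fully home it lies on the floor, top 8 mm above it, 10 mm below the lip, balls sprung out over its rim. Pushing it past the balls takes up to about 15 N; it gives way suddenly, then meets the solid floor.
- pusher_mid (a point): Point on the axis of the turned pale wooden pusher, half-way up (50 mm above its foot); z from foot to top. It stands upright, loose on the bench: 100 mm tall, about 0.12 kg, a flat round foot 36 mm across up to 26 mm high, tapering to a round handle 27 mm across from 36 to 94 mm high, to grasp it by.
- pusher_foot (a point): Centre of the pusher's flat underside, 50 mm below its mid point; z along the axis towards the top.
- pusher: The wooden pusher; origin at the centre of its flat underside, z along its axis to the top.
- cap: The dust cap; origin at the centre of its underside, 8 mm below its top.
- pedestal: Bystander: the wheel's grey cast pedestal, a cone 150 mm across at the foot with a column and steel pin, 130 mm tall, standing loose on the bench; origin at the centre of its underside.
- vase: Bystander: small unglazed vase, 66 mm across, 76 mm tall, standing loose; origin at the centre of its underside.
- rib: Bystander: flat wooden rib (scraper), about 118 x 45 x 7 mm, lying loose; origin at the middle of the underside of its rectangular part, x along its length to the round end.
Not all that is in view belongs to the job. Of the things that look like the pusher, the middle-sized one is meant.

How it is judged:
On the way, in this order (a step that is already met when the one before it is completed fails the run):
1. the pusher is held up off the bench while the cap is still proud (height (world z) of pusher_foot above 0.02 m and contact force between the fingers and pusher above 1 N and z of cap_top in the frame of seat above 0.015 m), for 0.1 s.
2. the cap is fully home and level with the held pusher's foot still in the recess over it (z of cap_top in the frame of seat below 0.0095 m and horizontal distance between cap_top and seat below 0.003 m and angle between cap_top's own z axis and vertical below 0.06 rad and contact force between the fingers and pusher above 1 N and z of pusher_foot in the frame of seat below 0.018 m and horizontal distance between pusher_foot and seat below 0.02 m), for 0.05 s.
At the end, for the whole second after the job is handed in: The cap lies home in the recess (its top less than 9.5 mm above the recess floor, within 3 mm of centre, tilted less than 0.06 rad) and at rest, and the pusher stands released, upright (within 0.1 rad) and at rest with its foot on the bench (less than 6 mm above it) (z of cap_top in the frame of seat below 0.0095 m and horizontal distance between cap_top and seat below 0.003 m and angle between cap_top's own z axis and vertical below 0.06 rad and angle between pusher_mid's own z axis and vertical below 0.1 rad and height (world z) of pusher_foot below 0.006 m and linear speed of each of pusher, cap below 0.02 m/s); the robot touches nothing.
It fails at once if the gripper or arm touches the cap (contact force between any of the fingers, the arm and cap above 0.5 N).
It fails at once if the pedestal, vase or rib is moved more than 20 mm or tipped (distance of any of pedestal, vase, rib from where it was at the start of the episode above 0.02 m or angle between any of pedestal, vase, rib's own z axis and vertical above 0.3 rad).
It also fails if it takes over 51 s, if anything falls off the work surface, if the arm or the gripper's body presses on something with over 40 N, if the wrist force passes 120 N, or if a joint passes its speed limit or range.

### The arm

A 6-joint arm with a two-finger parallel gripper is mounted at the origin on the work surface. World frame = base frame: x ahead of the robot, y to its left, z up, the work surface at z = 0. Lengths are in m, angles in rad, forces in N, time in s.
With the tool pointing down it reaches from about 0.325 to 0.85 m from the base axis. Payload 15.5 kg.
Tool frame: the origin (TCP) lies midway between the tips of the shut fingers; the grasp point (between the pads) lies 19 mm behind it; z points along the fingers, y is the line along which they close (so a half turn about z gives the same grasp; the last joint's range is limited). The gripper opens to 91 mm and grips with 3 to 60 N. Pads are 32 mm wide; open, the fingers measure 118 mm over their backs; the gripper's body (76 mm by 178 mm) begins 60 mm behind the grasp point.
Start: joints at [-1.377, 0.494, 1.345, -0, 1.302, -0.096], TCP at [0.178, -0.599, 0.214] pointing down, gripper open.
Joint ranges: [-2.91, 2.91], [-0.82, 2.16], [0.22, 2.67], [-1.22, 4.37], [0.12, 2.79], [-3.08, 3.08]. Speed limits (rad/s): [1.89, 1.89, 2.57, 3.01, 3.01, 3.01].

### API

Orientations are given as a rotation vector (axis times angle).
In Python, from rig import get_obs, optics, workorder gives the robot as it stands.
- The arm moves only by the tool jog_arm, never from a script. Its argument "plan" is a list of rows, each a list of 7 numbers: the shift along the tool's x, y, z each as a share of 750 mm, from -1 to 1, then the turn, a rotation vector about the tool's x, y, z each as a share of 120 degrees, from -1 to 1, then the opening, from 0 (shut) to 1 (fully open). A call has 1 to 5 rows; each row is the pose to reach, as a shift and turn from the pose commanded when the call began, along the tool's axes at that moment; what a row does not reach only later rows make up. A row lasts 1/8 s, in which the tool goes at most 62.5 mm and 10.7 degrees, less where a joint would pass 70% of its speed; a pose out of reach is approached as far as the arm can. A call with a number of a shift or a turn outside -1 to 1 is refused whole. A call with a gripper value outside its range is refused whole. The fingers move at their own pace and stop on an object; the grip force is fixed at half the most. Time passes only in rows, so rows that repeat a pose let the fingers close. It gives the time, the measured TCP pose, the force, the opening and the grip force at its end, in the units of the state.
- get_obs(): the state, without advancing time (a new reading comes with each control period).
- optics.get_image(name): name is "scene" or "top"; returns a dict with "img" (420x560x3 uint8, red, green, blue), "fov_y" (degrees; the focal length in pixels is half the picture's height over the tangent of half this angle, whatever the lens; pixels are square), "cx", "cy" (the principal point, pixels), "R" (3x3) and "t" (3): a world point X has camera coordinates R X + t. Camera axes: x right, y down, z forward; pixel columns grow to the right and rows downward; lengths in m; the calibration is good to about 2 mm. A picture is of the moment at which its call begins. There is no depth.
- workorder.hand_in(): hands the job in; it is judged then, once.
The state is a dict: "clock": time; "joint_positions": joint angles; "qd": joint speeds; "tau": joint torques, N m; "ee_pos": TCP position; "eef_rot": TCP orientation; "wrist_force": force on the tool from outside, world axes, zero at the start; "ft_torque": the same for the moment, N m; "grip_width": opening from 0.0 (shut) to 1.0 (fully open); "grasp_force": force on a finger pad.
Only numpy, scipy, OpenCV 4.12 (cv2) and the standard library are available. Lean on these libraries where they do the work, as an engineer would, in place of code of your own. Each camera call takes 0.05 s, during which the arm holds its last target. There are 200 camera calls.

## Working session

There is one attempt and no reset: what is moved stays moved. The work goes in short steps, Python scripts to look and compute and a tool call to move; the robot and the scene stay as the last step left them, time stands still between calls to the robot, and variables do not carry over. Pictures are saved under pics/ and viewed, at most 10 in all, crops included, and the job is handed in when it is done.

Besides the shell and the picture viewer there is one more tool, called by a JSON object that holds its "fn" and its "kwargs", one argument or row to a line. jog_arm: Moves the arm, as the interface text tells. Shift numbers are shares of 750 mm and turn numbers shares of 120 degrees, none past 1 either way. Its arguments: {"type":"object","properties":{"plan":{"type":"array"}},"required":["plan"]}

```bash
mkdir -p pics; ls; cat > h.py <<'E'
import numpy as np, cv2
from rig import get_obs, optics, workorder
def grab(n,f=None):
    d=optics.get_image(n)
    if f: cv2.imwrite('pics/'+f,d['img'][:,:,::-1])
    return d
def ray(d,u,v):
    R=np.array(d['R']);t=np.array(d['t']);h=d['img'].shape[0]
    f=h/2/np.tan(np.radians(d['fov_y'])/2)
    r=R.T@np.array([(u-d['cx'])/f,(v-d['cy'])/f,1]);return -R.T@t, r/np.linalg.norm(r)
def plane(d,u,v,z):
    c,r=ray(d,u,v);return c+r*(z-c[2])/r[2]
def proj(d,X):
    R=np.array(d['R']);t=np.array(d['t']);f=d['img'].shape[0]/2/np.tan(np.radians(d['fov_y'])/2)
    p=R@np.array(X)+t;return f*p[0]/p[2]+d['cx'],f*p[1]/p[2]+d['cy']
def tri(d1,p1,d2,p2):
    c1,r1=ray(d1,*p1);c2,r2=ray(d2,*p2)
    s=np.linalg.lstsq(np.c_[r1,-r2],c2-c1,rcond=None)[0]
    a,b=c1+s[0]*r1,c2+s[1]*r2;return (a+b)/2,np.linalg.norm(a-b)
E
python3 - <<'E'
from h import *
np.set_printoptions(precision=3,suppress=True)
for n in('scene','top'):
    d=grab(n,n+'1.png');print(n,d['fov_y'],d['cx'],d['cy'],-np.array(d['R']).T@d['t'],np.array(d['R']))
print(get_obs())
E
```

```text
pics
scene 49.93584423384726 285.9439409909328 205.3134479923049 [ 1.156 -0.162  0.595] [[ 0.312  0.95   0.016]
 [ 0.585 -0.179 -0.791]
 [-0.748  0.257 -0.612]]
top 51.54639126429392 275.30806638823435 207.74172807899217 [0.361 0.06  0.824] [[-0.093 -0.996 -0.004]
 [-0.973  0.091 -0.212]
 [ 0.212 -0.016 -0.977]]
{'clock': 0.1, 'joint_positions': array([-1.378,  0.494,  1.346, -0.   ,  1.303, -0.096]), 'qd': array([ 0.   , -0.002, -0.001, -0.001, -0.001,  0.001]), 'tau': array([  0.   , -88.023, -38.254,   0.071,   0.048,  -0.   ]), 'ee_pos': array([ 0.178, -0.599,  0.213]), 'eef_rot': array([-3.108, -0.452,  0.   ]), 'wrist_force': array([ 0.878, -0.252, -0.327]), 'ft_torque': array([ 0.008,  0.016, -0.058]), 'grasp_force': 0.0, 'grip_width': 0.9990166899839549}
```

View pics/scene1.png

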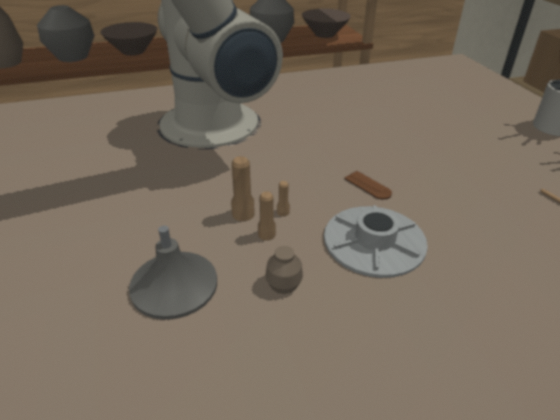

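View pics/top1.png

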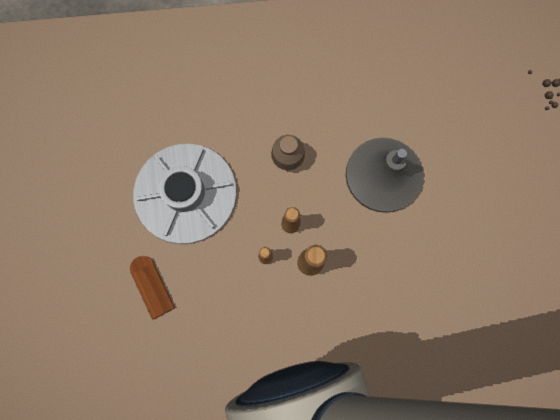

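Three look-alike pushers, in scene / top pixels: large (242,188)/(315,258), medium (267,215)/(292,220), small (284,197)/(265,254). The medium one fits "middle-sized". I'll confirm that in a crop with masks and measure it.

```bash
python3 - <<'E'
from h import *
np.set_printoptions(precision=4,suppress=True)
s=grab('scene');t=grab('top')
def blobs(d,box,lo,hi,amin):
    x0,y0,x1,y1=box;hsv=cv2.cvtColor(d['img'],cv2.COLOR_RGB2HSV)
    m=np.zeros(hsv.shape[:2],np.uint8);m[y0:y1,x0:x1]=cv2.inRange(hsv,lo,hi)[y0:y1,x0:x1]
    cs=cv2.findContours(m,cv2.RETR_EXTERNAL,cv2.CHAIN_APPROX_NONE)[0]
    return [c for c in cs if cv2.contourArea(c)>amin]
print('hsv', *[cv2.cvtColor(d['img'],cv2.COLOR_RGB2HSV)[v,u] for d,u,v in((s,267,197),(s,267,215),(s,300,200),(t,292,214),(t,291,226),(t,275,235),(t,180,187),(s,378,222))])
for n,d,b in(('s',s,(225,150,300,245)),('t',t,(255,200,335,280))):
    for c in blobs(d,b,(5,125,60),(20,255,255),20): print(n,cv2.boundingRect(c),cv2.contourArea(c),cv2.minEnclosingCircle(c))
for n,d,b in(('s',s,(320,205,430,270)),('t',t,(150,160,210,220))):
    for c in blobs(d,b,(0,0,0),(179,255,70),60): print('cap',n,cv2.boundingRect(c),cv2.contourArea(c),cv2.fitEllipse(c))
# bright tops in top view
for c in blobs(t,(255,200,335,280),(5,140,140),(20,255,255),15): print('tops',cv2.boundingRect(c),cv2.fitEllipse(c))
a=cv2.resize(s['img'][145:275,220:440],None,fx=3.6,fy=3.6,interpolation=cv2.INTER_CUBIC)[:,:790]
b=cv2.resize(t['img'][195:280,250:340],None,fx=3,fy=3,interpolation=cv2.INTER_CUBIC)
cv2.imwrite('pics/c1.png',a[:,:,::-1]);
E
```

```text
hsv [ 16  96 141] [16 91 92] [ 16  57 135] [ 15 128 178] [ 16 127  70] [ 14  76 158] [90 14 55] [75 17 60]
t (259, 248, 14, 15) 140.0 ((265.2117004394531, 255.19369506835938), 7.526121139526367)
t (298, 245, 29, 30) 573.5 ((312.0, 259.5), 15.53232479095459)
t (282, 208, 18, 25) 309.0 ((291.5, 220.0), 12.093486785888672)
cap s (364, 214, 28, 17) 336.5 ((377.7710876464844, 221.7912139892578), (15.768399238586426, 27.334415435791016), 100.12385559082031)
cap t (176, 188, 28, 23) 73.5 ((205.63485717773438, 218.84878540039062), (36.20390701293945, 36.41442108154297), 0.0)
cap t (165, 172, 30, 29) 645.0 ((179.518310546875, 186.5592498779297), (27.631650924682617, 29.775959014892578), 68.75051879882812)
```

View pics/c1.png

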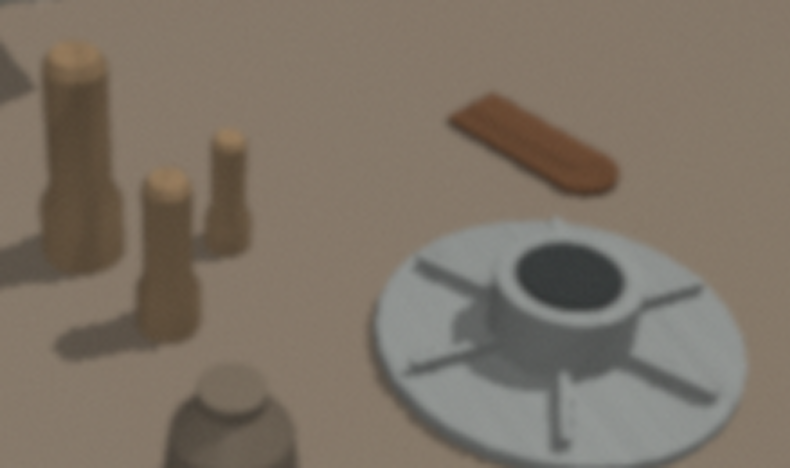

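The crop confirms it: the middle-sized pusher is at scene (267,215), with its top near (267,196). The large one is at (242,188) and the small one at (284,197). The cap shows as a dark ellipse at scene (378,222) and top (180,187).

```bash
python3 - <<'E'
from h import *
np.set_printoptions(precision=4,suppress=True)
s=grab('scene');t=grab('top')
def cen(d,box,lo,hi):
    x0,y0,x1,y1=box;hsv=cv2.cvtColor(d['img'],cv2.COLOR_RGB2HSV)
    m=np.zeros(hsv.shape[:2],np.uint8);m[y0:y1,x0:x1]=cv2.inRange(hsv,lo,hi)[y0:y1,x0:x1]
    c=max(cv2.findContours(m,cv2.RETR_EXTERNAL,cv2.CHAIN_APPROX_NONE)[0],key=cv2.contourArea)
    M=cv2.moments(c);print(cv2.boundingRect(c),M['m00']);return M['m10']/M['m00'],M['m01']/M['m00']
ps=cen(s,(255,185,280,208),(5,75,112),(25,255,255));pt=cen(t,(280,203,304,236),(5,90,130),(25,255,255))
print('pusher top',ps,pt,tri(s,ps,t,pt),plane(s,*ps,.1),plane(t,*pt,.1))
ks=cen(s,(355,208,400,236),(0,0,0),(179,255,75));kt=cen(t,(162,168,198,203),(0,0,0),(179,255,75))
print('cap',ks,kt,tri(s,ks,t,kt),plane(s,*ks,.053),plane(t,*kt,.053))
# head disc: bright grey
hs=cen(t,(125,135,245,250),(0,0,90),(179,45,255));print('head',hs,plane(t,*hs,.01))
hs=cen(s,(315,200,435,275),(50,0,80),(179,45,255));print('head',hs,plane(s,*hs,.01))
# neighbours: tops and vase/pedestal/rib
for n,p,q,z in(('big',(241,163),(316,255),.13),('small',(284,184),(265,252),.07),('vase',(285,254),(289,146),.076),('pedpin',(164,230),(402,154),.13)):
    print(n,tri(s,p,t,q))
for n,d,q in(('vase base t',t,(288,155)),('ped base t',t,(384,175)),('rib',t,(152,288)),('medium foot s',s,(267,237)),):print(n,plane(d,*q,0))
E
```

```text
(260, 192, 13, 9) 72.5
(284, 207, 14, 14) 127.5
pusher top (266.49655172413793, 195.68965517241378) (290.86143790849667, 213.4640522875817) (array([0.5061, 0.022 , 0.0952]), np.float64(0.00030480062383993987)) [0.5123 0.0201 0.1   ] [0.5051 0.0224 0.1   ]
(364, 213, 28, 18) 351.5
(165, 172, 30, 30) 652.0
cap (377.80322427690845, 221.6823138928402) (179.4823619631902, 186.56211656441718) (array([0.5853, 0.2193, 0.0472]), np.float64(0.0003570486052675355)) [0.5913 0.215  0.053 ] [0.5837 0.2182 0.053 ]
(133, 143, 104, 101) 8051.5
head (184.29599039516444, 193.2533068372353) [0.5819 0.2184 0.01  ]
(325, 207, 101, 68) 5214.5
head (375.0338798862147, 241.3156262984626) [0.5984 0.2122 0.01  ]
big (array([ 0.429 , -0.0082,  0.1257]), np.float64(0.0029786482089606864))
small (array([0.4477, 0.0737, 0.072 ]), np.float64(0.003077686577199528))
vase (array([0.6377, 0.0134, 0.0688]), np.float64(0.0038714529125894025))
pedpin (array([ 0.5846, -0.1712,  0.1253]), np.float64(0.0036961960692193626))
vase base t [0.6437 0.011  0.    ]
ped base t [ 0.5848 -0.173   0.    ]
rib [0.4081 0.2892 0.    ]
medium foot s [0.5142 0.0195 0.    ]
```

{"fn": "jog_arm", "kwargs": {
  "plan": [
    [0.657, -0.669, 0, 0, 0, 0.138, 1],
    [0.657, -0.669, 0, 0, 0, 0.138, 1],
    [0.657, -0.669, 0, 0, 0, 0.138, 1],
    [0.657, -0.669, 0, 0, 0, 0.138, 1],
    [0.657, -0.669, 0, 0, 0, 0.138, 1]
  ]
}}

```text
clock: 0.92
ee_pos: [0.325, -0.3213, 0.2141]
eef_rot: [3.141, -0.001, 0.001]
wrist_force: [1.7, -0.9, 0.9]
grip_width: 1.002
grasp_force: 0.0
```

```bash
cat >> h.py <<'E'
from scipy.spatial.transform import Rotation as Ro
def go(x,y,z,yaw=0.):
    "shares for jog row: target TCP, tool down with tool-x heading yaw deg"
    o=get_obs();R=Ro.from_rotvec(o['eef_rot']);p=np.array(o['ee_pos'])
    Rt=Ro.from_euler('z',yaw,degrees=True)*Ro.from_rotvec([np.pi,0,0])
    print('t',o['clock'],'pos',p.round(4),'rot',np.array(o['eef_rot']).round(3),'F',np.array(o['wrist_force']).round(1),'grip',o['grip_width'],o['grasp_force'])
    print('go',(R.inv().apply(np.array([x,y,z])-p)/.75).round(4),((R.inv()*Rt).as_rotvec()/np.radians(120)).round(4))
E
python3 -c "
from h import *
go(.508,.0215,.213)"
```

```text
t 0.925 pos [ 0.325  -0.3213  0.2141] rot [ 3.141e+00 -1.000e-03  1.000e-03] F [ 1.7 -0.9  0.9] grip 1.0019096118608843 0.0
go [ 0.2437 -0.4573  0.0014] [ 0.0002 -0.0002 -0.0003]
```

{"fn": "jog_arm", "kwargs": {
  "plan": [
    [0.244, -0.457, 0, 0, 0, 0, 1],
    [0.244, -0.457, 0, 0, 0, 0, 1],
    [0.244, -0.457, 0, 0, 0, 0, 1],
    [0.244, -0.457, 0, 0, 0, 0, 1],
    [0.244, -0.457, 0, 0, 0, 0, 1]
  ]
}}

```text
clock: 1.55
ee_pos: [0.4725, -0.0454, 0.2141]
eef_rot: [3.141, -0.0, 0.001]
wrist_force: [2.5, -1.3, -0.5]
grip_width: 0.996
grasp_force: 0.0
```

```bash
python3 -c "
from h import *
go(.508,.0215,.213)"
```

```text
t 1.55 pos [ 0.4725 -0.0454  0.2141] rot [ 3.141e+00 -0.000e+00  1.000e-03] F [ 2.5 -1.3 -0.5] grip 0.9960404475368271 0.0
go [ 0.0474 -0.0892  0.0015] [ 0.0001 -0.0003 -0.0001]
```

{"fn": "jog_arm", "kwargs": {
  "plan": [
    [0.047, -0.089, 0, 0, 0, 0, 1],
    [0.047, -0.089, 0, 0, 0, 0, 1],
    [0.047, -0.089, 0.06, 0, 0, 0, 1],
    [0.047, -0.089, 0.11, 0, 0, 0, 1],
    [0.047, -0.089, 0.11, 0, 0, 0, 1]
  ]
}}

```text
clock: 2.17
ee_pos: [0.5051, 0.0189, 0.1297]
eef_rot: [-3.141, 0.001, 0.008]
wrist_force: [0.3, 0.5, 0.4]
grip_width: 1.0
grasp_force: 0.0
```

```bash
python3 - <<'E'
from h import *
go(.508,.0215,.213)
s=grab('scene');t=grab('top')
a=cv2.resize(s['img'][90:260,180:340],(520,552),interpolation=cv2.INTER_CUBIC)
cv2.imwrite('pics/c2.png',a[:,:,::-1])
p=get_obs()['ee_pos']
for dy in(-.045,0,.045):print(proj(s,p+[0,dy,0]),proj(t,p+[0,dy,0]))
E
```

```text
t 2.175 pos [0.5051 0.0189 0.1297] rot [-3.141e+00  1.000e-03  8.000e-03] F [0.3 0.5 0.4] grip 0.9997871340027004 0.0
go [ 0.0034 -0.0035 -0.111 ] [-0.0001  0.0023 -0.0004]
(np.float64(240.59245409084235), np.float64(183.95887976356894)) (np.float64(321.0200685184464), np.float64(205.54614352498288))
(np.float64(264.89443523582605), np.float64(179.81118656443286)) (np.float64(293.5043643264491), np.float64(208.0693511706907))
(np.float64(288.51734639196366), np.float64(175.77939231022938)) (np.float64(265.93255925862314), np.float64(210.59770330253758))
```

View pics/c2.png

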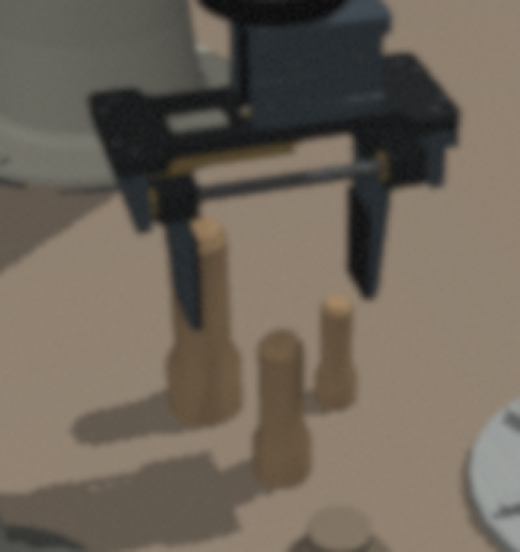

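The picture shows the open fingers above the middle pusher. The tips are at scene (239,191) and (294,181), with the pusher top (267,196) midway between them, and the big and small pushers are clear. I'll descend, then close.

{"fn": "jog_arm", "kwargs": {
  "plan": [
    [0.004, -0.0035, 0, 0, 0, 0, 1],
    [0.004, -0.0035, 0.05, 0, 0, 0, 1],
    [0.004, -0.0035, 0.105, 0, 0, 0, 1],
    [0.004, -0.0035, 0.105, 0, 0, 0, 1],
    [0.004, -0.0035, 0.105, 0, 0, 0, 1]
  ]
}}

```text
clock: 2.9
ee_pos: [0.511, 0.0219, 0.0543]
eef_rot: [3.141, -0.0, 0.003]
wrist_force: [0.9, -0.5, 0.2]
grip_width: 1.002
grasp_force: 0.0
```

```bash
python3 -c "
from h import *
go(.508,.0215,.051)"
```

```text
t 2.9 pos [0.511  0.0219 0.0543] rot [ 3.141e+00 -0.000e+00  3.000e-03] F [ 0.9 -0.5  0.2] grip 1.0019544677413643 0.0
go [-0.004   0.0006  0.0044] [ 0.0001 -0.0009 -0.0001]
```

{"fn": "jog_arm", "kwargs": {
  "plan": [
    [-0.004, 0, 0.004, 0, 0, 0, 1],
    [-0.004, 0, 0.004, 0, 0, 0, 0],
    [-0.004, 0, 0.004, 0, 0, 0, 0],
    [-0.004, 0, 0.004, 0, 0, 0, 0],
    [-0.004, 0, 0.004, 0, 0, 0, 0]
  ]
}}

```text
clock: 3.52
ee_pos: [0.507, 0.022, 0.0497]
eef_rot: [-3.142, 0.0, -0.0]
wrist_force: [0.1, 0.5, 0.1]
grip_width: 0.593
grasp_force: 0.0
```

{"fn": "jog_arm", "kwargs": {
  "plan": [
    [0, 0, 0, 0, 0, 0, 0],
    [0, 0, 0, 0, 0, 0, 0],
    [0, 0, 0, 0, 0, 0, 0]
  ]
}}

```text
clock: 3.9
ee_pos: [0.5069, 0.022, 0.0496]
eef_rot: [-3.142, 0.0, 0.0]
wrist_force: [-0.3, -1.1, -1.0]
grip_width: 0.29
grasp_force: 30.0
```

```bash
python3 - <<'E'
from h import *
go(.508,.0215,.131)
s=grab('scene');t=grab('top')
a=cv2.resize(s['img'][130:260,190:320],(520,520),interpolation=cv2.INTER_CUBIC)
cv2.imwrite('pics/c3.png',a[:,:,::-1])
E
```

```text
t 3.9 pos [0.5069 0.022  0.0496] rot [-3.142  0.     0.   ] F [-0.3 -1.1 -1. ] grip 0.2895544154986613 29.98694794048788
go [ 0.0015  0.0006 -0.1085] [-0.      0.     -0.0001]
```

View pics/c3.png

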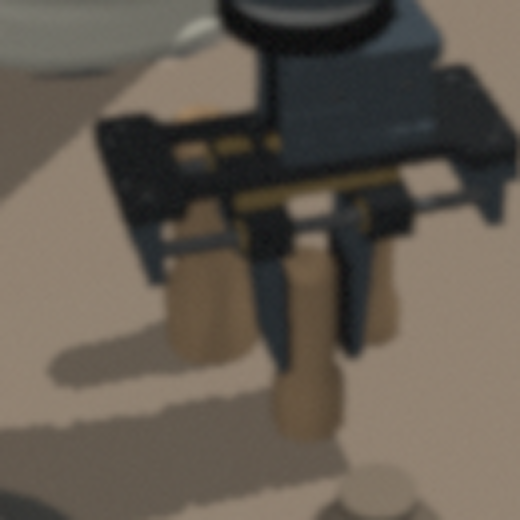

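The grip holds: 30 N and a 26.4 mm opening, which fits the 27 mm handle. The picture shows the fingers on the handle with the foot at scene (267,236). Next I'll lift.

{"fn": "jog_arm", "kwargs": {
  "plan": [
    [0, 0, -0.03, 0, 0, 0, 0],
    [0, 0, -0.08, 0, 0, 0, 0],
    [0, 0, -0.133, 0, 0, 0, 0],
    [0, 0, -0.133, 0, 0, 0, 0],
    [0, 0, -0.133, 0, 0, 0, 0]
  ]
}}

```text
clock: 4.62
ee_pos: [0.5065, 0.022, 0.1489]
eef_rot: [-3.142, 0.0, 0.001]
wrist_force: [0.7, 0.2, -1.8]
grip_width: 0.288
grasp_force: 30.0
```

```bash
python3 -c "
from h import *
go(.5857,.217,.1496)"
```

```text
t 4.625 pos [0.5065 0.022  0.1489] rot [-3.142e+00  0.000e+00  1.000e-03] F [ 0.7  0.2 -1.8] grip 0.28819469416270127 29.986716531857383
go [ 0.1055 -0.26   -0.001 ] [-0.      0.0003 -0.0001]
```

{"fn": "jog_arm", "kwargs": {
  "plan": [
    [0.02, -0.05, 0, 0, 0, 0, 0],
    [0.045, -0.11, 0, 0, 0, 0, 0],
    [0.07, -0.17, 0, 0, 0, 0, 0],
    [0.09, -0.22, 0, 0, 0, 0, 0],
    [0.1055, -0.26, 0, 0, 0, 0, 0]
  ]
}}

```text
clock: 5.25
ee_pos: [0.5857, 0.2184, 0.1475]
eef_rot: [3.141, 0.001, -0.004]
wrist_force: [0.5, -0.3, -0.8]
grip_width: 0.289
grasp_force: 30.0
```

{"fn": "jog_arm", "kwargs": {
  "plan": [
    [0, 0, 0.03, 0, 0, 0, 0],
    [0, 0, 0.03, 0, 0, 0, 0],
    [0, 0, 0.03, 0, 0, 0, 0]
  ]
}}

```text
clock: 5.62
ee_pos: [0.5858, 0.2166, 0.1266]
eef_rot: [3.141, -0.001, -0.002]
wrist_force: [0.7, -0.3, -0.2]
grip_width: 0.289
grasp_force: 30.0
```

```bash
python3 - <<'E'
from h import *
go(.5857,.217,.1096)
s=grab('scene');t=grab('top')
a=cv2.resize(s['img'][130:280,310:450],(520,557),interpolation=cv2.INTER_CUBIC)
cv2.imwrite('pics/c4.png',a[:,:,::-1])
p=get_obs()['ee_pos']
for h in(0,.1):print('axis proj',proj(s,[p[0],p[1],p[2]-.0496+h]))
E
```

```text
t 5.625 pos [0.5858 0.2166 0.1266] rot [ 3.141e+00 -1.000e-03 -2.000e-03] F [ 0.7 -0.3 -0.2] grip 0.28911776471557643 29.986715684935916
go [-0.0001 -0.0006  0.0227] [ 0.0001  0.0005 -0.0003]
axis proj (np.float64(379.1951773310751), np.float64(209.63459023359763))
axis proj (np.float64(387.4682593415294), np.float64(164.15090953774086))
```

View pics/c4.png

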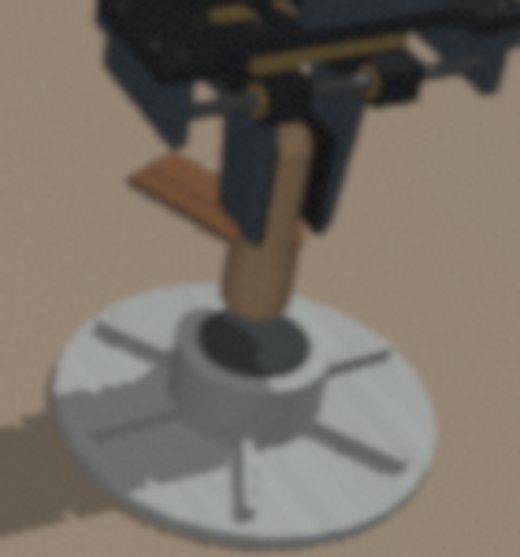

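The foot centre is at scene (379,211). Going down by the 24 mm gap lands it at about (377,221), and the cap centre is at (378,222), so they line up. I'll go down to just above the cap, then press in small steps.

{"fn": "jog_arm", "kwargs": {
  "plan": [
    [0, 0, 0.015, 0, 0, 0, 0],
    [0, 0, 0.026, 0, 0, 0, 0],
    [0, 0, 0.03, 0, 0, 0, 0],
    [0, 0, 0.032, 0, 0, 0, 0],
    [0, 0, 0.034, 0, 0, 0, 0]
  ]
}}

```text
clock: 6.35
ee_pos: [0.5862, 0.217, 0.1015]
eef_rot: [-3.141, 0.0, -0.0]
wrist_force: [0.2, -0.2, -0.3]
grip_width: 0.291
grasp_force: 30.0
```

{"fn": "jog_arm", "kwargs": {
  "plan": [
    [0, 0, 0.002, 0, 0, 0, 0],
    [0, 0, 0.004, 0, 0, 0, 0],
    [0, 0, 0.004, 0, 0, 0, 0]
  ]
}}

```text
clock: 6.72
ee_pos: [0.5865, 0.2171, 0.0989]
eef_rot: [-3.141, 0.0, -0.002]
wrist_force: [-0.3, 0.4, 3.3]
grip_width: 0.288
grasp_force: 30.0
```

{"fn": "jog_arm", "kwargs": {
  "plan": [
    [0, 0, 0.002, 0, 0, 0, 0],
    [0, 0, 0.004, 0, 0, 0, 0],
    [0, 0, 0.006, 0, 0, 0, 0],
    [0, 0, 0.006, 0, 0, 0, 0]
  ]
}}

```text
clock: 7.22
ee_pos: [0.5859, 0.2169, 0.0936]
eef_rot: [3.141, -0.0, -0.001]
wrist_force: [-0.5, 0.2, -1.2]
grip_width: 0.289
grasp_force: 30.0
```

{"fn": "jog_arm", "kwargs": {
  "plan": [
    [0, 0, 0.002, 0, 0, 0, 0],
    [0, 0, 0.004, 0, 0, 0, 0],
    [0, 0, 0.004, 0, 0, 0, 0]
  ]
}}

```text
clock: 7.6
ee_pos: [0.586, 0.2169, 0.0907]
eef_rot: [3.141, -0.0, -0.0]
wrist_force: [-0.4, -0.3, -1.5]
grip_width: 0.286
grasp_force: 30.0
```

The cap gave way past the balls. I'll follow it down until the foot meets the solid floor.

{"fn": "jog_arm", "kwargs": {
  "plan": [
    [0, 0, 0.001, 0, 0, 0, 0],
    [0, 0, 0.002, 0, 0, 0, 0],
    [0, 0, 0.003, 0, 0, 0, 0],
    [0, 0, 0.003, 0, 0, 0, 0]
  ]
}}

```text
clock: 8.1
ee_pos: [0.5863, 0.217, 0.0895]
eef_rot: [-3.141, 0.0, -0.001]
wrist_force: [-3.8, -1.4, 11.3]
grip_width: 0.288
grasp_force: 30.0
```

{"fn": "jog_arm", "kwargs": {
  "plan": [
    [0, 0, 0.001, 0, 0, 0, 0],
    [0, 0, 0.001, 0, 0, 0, 0],
    [0, 0, 0.001, 0, 0, 0, 0]
  ]
}}

```text
clock: 8.48
ee_pos: [0.5865, 0.217, 0.0895]
eef_rot: [-3.141, 0.0, -0.002]
wrist_force: [-5.5, -2.1, 22.3]
grip_width: 0.288
grasp_force: 30.0
```

{"fn": "jog_arm", "kwargs": {
  "plan": [
    [0, 0, -0.015, 0, 0, 0, 0],
    [0, 0, -0.04, 0, 0, 0, 0],
    [0, 0, -0.08, 0, 0, 0, 0],
    [0, 0, -0.08, 0, 0, 0, 0],
    [0, 0, -0.08, 0, 0, 0, 0]
  ]
}}

```text
clock: 9.1
ee_pos: [0.5858, 0.2169, 0.1475]
eef_rot: [3.141, -0.0, -0.001]
wrist_force: [-0.9, 0.2, -2.4]
grip_width: 0.29
grasp_force: 30.0
```

```bash
python3 -c "
from h import *
go(.5069,.022,.1496)"
```

```text
t 9.1 pos [0.5858 0.2169 0.1475] rot [ 3.141e+00 -0.000e+00 -1.000e-03] F [-0.9  0.2 -2.4] grip 0.28954026294276014 29.99121551401913
go [-0.1052  0.2599 -0.0027] [ 0.0001  0.0002 -0.0001]
```

{"fn": "jog_arm", "kwargs": {
  "plan": [
    [-0.02, 0.05, 0, 0, 0, 0, 0],
    [-0.045, 0.11, 0, 0, 0, 0, 0],
    [-0.07, 0.17, 0, 0, 0, 0, 0],
    [-0.09, 0.22, 0, 0, 0, 0, 0],
    [-0.1052, 0.26, 0, 0, 0, 0, 0]
  ]
}}

```text
clock: 9.72
ee_pos: [0.5058, 0.0207, 0.1471]
eef_rot: [-3.142, 0.001, 0.003]
wrist_force: [0.1, -0.1, -0.7]
grip_width: 0.286
grasp_force: 30.0
```

{"fn": "jog_arm", "kwargs": {
  "plan": [
    [0, 0, 0.02, 0, 0, 0, 0],
    [0, 0, 0.02, 0, 0, 0, 0]
  ]
}}

```text
clock: 9.98
ee_pos: [0.506, 0.0218, 0.1317]
eef_rot: [-3.141, 0.002, 0.005]
wrist_force: [-0.1, 0.3, -1.3]
grip_width: 0.288
grasp_force: 30.0
```

```bash
python3 - <<'E'
from h import *
go(.5069,.022,.0516)
s=grab('scene');t=grab('top')
a=cv2.resize(s['img'][125:275,230:430],(800,600),interpolation=cv2.INTER_CUBIC)
b=cv2.resize(t['img'][160:215,150:210],(240,220),interpolation=cv2.INTER_CUBIC);a[:220,560:]=b
cv2.imwrite('pics/c5.png',a[:,:,::-1])
p=get_obs()['ee_pos']
for h in(0,.1):print('axis proj',proj(s,[p[0],p[1],p[2]-.0496+h]))
E
```

```text
t 9.975 pos [0.506  0.0218 0.1317] rot [-3.141e+00  2.000e-03  5.000e-03] F [-0.1  0.3 -1.3] grip 0.28760737223509814 29.991293682251126
go [ 0.0015 -0.0003  0.1068] [-0.0001  0.0014 -0.0005]
axis proj (np.float64(266.9056845920534), np.float64(201.13735135527747))
axis proj (np.float64(266.36353638504517), np.float64(155.3542824491475))
```

View pics/c5.png

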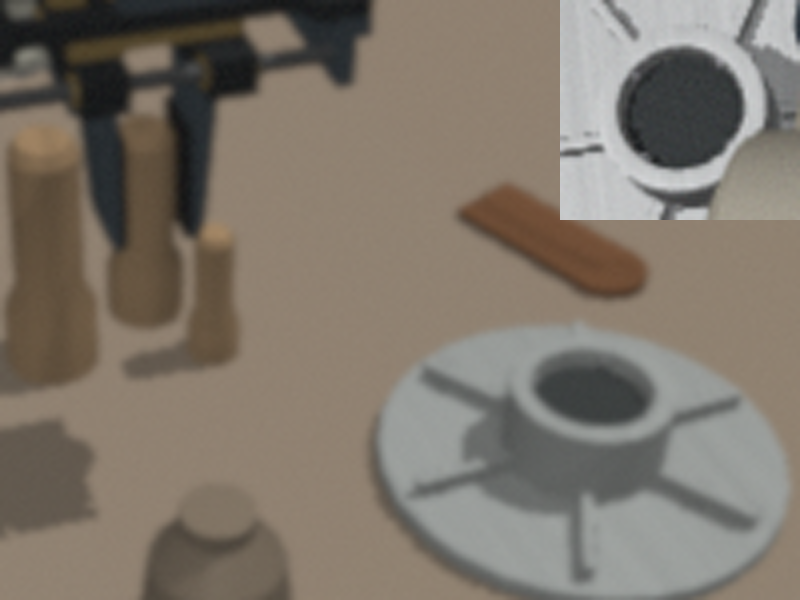

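The cap has sunk below the lip and lies level: a dark disc at scene (378,223), with the recess wall visible all round it. The pusher hangs straight, with its foot at scene (266,204). Now I'll lower it at its old place.

{"fn": "jog_arm", "kwargs": {
  "plan": [
    [0.001, 0, 0.04, 0, 0, 0, 0],
    [0.001, 0, 0.08, 0, 0, 0, 0],
    [0.001, 0, 0.098, 0, 0, 0, 0],
    [0.001, 0, 0.102, 0, 0, 0, 0],
    [0.001, 0, 0.102, 0, 0, 0, 0]
  ]
}}

```text
clock: 10.7
ee_pos: [0.5084, 0.0221, 0.057]
eef_rot: [3.142, -0.0, 0.001]
wrist_force: [0.6, 0.4, -1.7]
grip_width: 0.292
grasp_force: 30.0
```

{"fn": "jog_arm", "kwargs": {
  "plan": [
    [0, 0, 0, 0, 0, 0, 0],
    [0, 0, 0, 0, 0, 0, 0]
  ]
}}

```text
clock: 10.95
ee_pos: [0.5082, 0.022, 0.057]
eef_rot: [3.142, -0.0, 0.002]
wrist_force: [0.5, -1.2, -1.8]
grip_width: 0.289
grasp_force: 30.0
```

7.4 mm remain, so I'll lower the rest gently.

{"fn": "jog_arm", "kwargs": {
  "plan": [
    [0, 0, 0.004, 0, 0, 0, 0],
    [0, 0, 0.007, 0, 0, 0, 0],
    [0, 0, 0.009, 0, 0, 0, 0],
    [0, 0, 0.01, 0, 0, 0, 0],
    [0, 0, 0.01, 0, 0, 0, 0]
  ]
}}

```text
clock: 11.58
ee_pos: [0.508, 0.0219, 0.0495]
eef_rot: [3.142, -0.0, 0.001]
wrist_force: [-3.2, -0.5, 15.6]
grip_width: 0.289
grasp_force: 30.0
```

{"fn": "jog_arm", "kwargs": {
  "plan": [
    [0, 0, 0, 0, 0, 0, 0],
    [0, 0, 0, 0, 0, 0, 0]
  ]
}}

```text
clock: 11.82
ee_pos: [0.508, 0.0219, 0.0495]
eef_rot: [3.142, -0.0, 0.001]
wrist_force: [-3.4, -1.0, 15.3]
grip_width: 0.288
grasp_force: 30.0
```

The foot is on the bench with 15 N on it. I'll ease off slightly, then release slowly and check.

{"fn": "jog_arm", "kwargs": {
  "plan": [
    [0, 0, -0.001, 0, 0, 0, 0],
    [0, 0, -0.001, 0, 0, 0, 0.25],
    [0, 0, -0.001, 0, 0, 0, 0.35],
    [0, 0, -0.001, 0, 0, 0, 0.45],
    [0, 0, -0.001, 0, 0, 0, 0.6]
  ]
}}

```text
clock: 12.45
ee_pos: [0.5079, 0.022, 0.0496]
eef_rot: [-3.142, 0.0, -0.0]
wrist_force: [0.5, 0.3, -0.1]
grip_width: 0.531
grasp_force: 0.0
```

{"fn": "jog_arm", "kwargs": {
  "plan": [
    [0, 0, 0, 0, 0, 0, 0.8],
    [0, 0, 0, 0, 0, 0, 0.9],
    [0, 0, 0, 0, 0, 0, 0.9]
  ]
}}

```text
clock: 12.82
ee_pos: [0.5079, 0.022, 0.0497]
eef_rot: [3.142, -0.0, 0.0]
wrist_force: [-0.8, -0.0, -0.4]
grip_width: 0.858
grasp_force: 0.0
```

{"fn": "jog_arm", "kwargs": {
  "plan": [
    [0, 0, -0.02, 0, 0, 0, 0.9],
    [0, 0, -0.06, 0, 0, 0, 0.9],
    [0, 0, -0.11, 0, 0, 0, 0.9],
    [0, 0, -0.18, 0, 0, 0, 0.9],
    [0, 0, -0.22, 0, 0, 0, 0.9]
  ]
}}

```text
clock: 13.45
ee_pos: [0.5084, 0.022, 0.2182]
eef_rot: [3.141, -0.0, 0.005]
wrist_force: [0.1, 0.0, -0.2]
grip_width: 0.903
grasp_force: 0.0
```

{"fn": "jog_arm", "kwargs": {
  "plan": [
    [-0.08, 0, 0, 0, 0, 0, 0.9],
    [-0.16, 0, 0, 0, 0, 0, 0.9],
    [-0.16, 0, 0, 0, 0, 0, 0.9],
    [-0.16, 0, 0, 0, 0, 0, 0.9]
  ]
}}

```text
clock: 13.95
ee_pos: [0.3886, 0.0219, 0.2157]
eef_rot: [3.141, -0.0, 0.003]
wrist_force: [1.0, -0.9, 0.3]
grip_width: 0.902
grasp_force: 0.0
```

```bash
python3 - <<'E'
from h import *
s=grab('scene','s6.png')
go(.5,0,.2)
E
```

```text
t 14.0 pos [0.3891 0.0219 0.2155] rot [ 3.141e+00 -0.000e+00  3.000e-03] F [ 0.4 -0.7  0.6] grip 0.9008315928138446 0.0
go [0.1478 0.0291 0.0209] [ 0.0001 -0.0009 -0.0002]
```

View pics/s6.png

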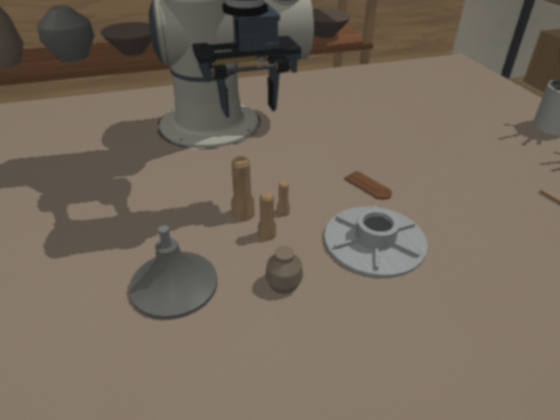

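The pusher stands upright at scene (267,215). The cap is sunk in the hub at (378,223), and the pedestal, vase and rib haven't moved. I'm handing in.

```bash
python3 -c "
from h import *
print(workorder.hand_in())"
```

```text
the job is handed in; nothing more can be done
None
```

I pressed the dust cap home with the middle-sized pusher and stood the pusher upright again at its old place, and the job is handed in at about 14 s; the hand-in gave no verdict, but the last picture showed the cap sunk in the hub and the pedestal, vase and rib unmoved.

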